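Load the brace plate and snap the hold-down flap

TASK

In the welding fixture, push the black brace plate along its channel until you feel its front sit firmly home against the end stop, going gently so that it is not jammed hard into the stop. Then tip the spring-loaded hold-down flap over its snap point so that its own spring shuts it fully on the plate: push it lightly near its free end and let it go, do not force it or press it down. Leave the tape ring, screwdriver and tray where they are.

Things in the scene. Friction and masses are not known exactly. Their poses are not given: they have to be found in the camera images.
- fixture: Aluminium welding fixture bolted to the bench: base 270 x 110 mm, 20 mm high. Origin at bench height under the channel; x points along the channel to the end stop and flap, y across, z up. Channel floor 20 mm above the bench, open at the -x end, between two guide rails 53 mm apart, 12 mm wide, 6 mm higher than the floor. Face of the end stop at x = +50 mm.
- stop: Rigid dark steel end-stop block across the channel, 14 mm thick, 53 mm wide, 18 mm high. Origin mid-channel on the face that the plate's front comes up against, at the height of the channel floor; axes as the fixture. A plate pressed into it with more than 15 N is damaged; a light press of 2 to 8 N is right.
- plate_rear (a point): Middle of the brace plate's rear face, the place to push: an upright black wall 10 mm thick, 24 mm high, 50 mm wide; this point is 12 mm above the plate's underside, x points to the plate's front end. The plate lies on the channel floor with its front 9 to 41 mm short of the end stop and slides with light friction (under 3 N), about 1.5 mm play each side. About 0.16 kg.
- plate: The same plate: rigid black plastic, 50 mm wide, 8 mm thick; origin at its underside, 55 mm ahead of its rear face, x to the front. Two stiffly telescoped parts whose overall length was set beforehand, anywhere from 104 to 118 mm, and is not told: how far the rear must go is found by feeling the front meet the stop. The front end is a lip 10 mm long, 16 mm high.
- flap_hinge (a point): Middle of the flap's hinge axis, between two dark cheeks: 80 mm along the fixture's x from its origin, 58 mm above the bench. The axis runs along the fixture's y. Axes as the fixture. Behind it (+x side) nothing of the fixture stands above 20 mm but the open flap, so fingers can come down behind the flap and pull it over toward -x.
- flap_bar (a point): Middle of the black round cross-bar (12 mm thick, 60 mm wide along the fixture's y) at the flap's free end, 85 mm from the hinge axis. The flap is a steel strip 40 mm wide, 5 mm thick, with a rubber foot on its plate side. Tipping it from the open stop takes about 5 N at the bar (more, nearer the hinge), less as the snap point nears; over 15 N harms it.
- flap (a joint): Flap angle, rad. 0 = open stop, leaning 0.52 rad back from upright to the fixture's +x; grows as it turns to -x over the plate; 0.52 upright; 2.09 = shut stop, level, its foot on the plate just behind the front lip. Spring-held at either stop, snap point near 1.0; past it the damped spring shuts it alone in about a second. If the plate is short of home the foot lands on the lip (about 1.9).
- tape: Bystander: cardboard tape ring 90 mm across, 24 mm high, lying on the bench beside the fixture. Origin at the centre of its underside.
- driver: Bystander: screwdriver lying on the bench beside the fixture. Origin under its middle.
- tray: Bystander: open grey plastic tray 160 x 110 mm, 45 mm high, on the bench beside the fixture. Origin at the centre of its underside.
Not all that is in view belongs to the job. There is more than one size of the plate; the one meant has the size given above.

How it is judged:
By the outcome, as a careful person would: the job done as asked, in the order asked, and still so for the second after the job is handed in, with the robot touching nothing.
It also fails if it takes over 54 s, if anything falls off the work surface, if the arm or the gripper's body presses on something with over 40 N, if the wrist force passes 120 N, or if a joint passes its speed limit or range.

ROBOT

A 6-joint arm with a two-finger parallel gripper is mounted at the origin on the work surface. World frame = base frame: x ahead of the robot, y to its left, z up, the work surface at z = 0. Lengths are in mm, angles in rad, forces in N, time in s.
With the tool pointing down it reaches from about 300 to 775 mm from the base axis. Payload 14.6 kg.
Tool frame: the origin (TCP) lies between the finger pads; the fingertips stand 8 mm ahead of it and the grasp point (between the pads) lies 11 mm behind it; z points along the fingers, y is the direction in which the jaws open and shut (so a half turn about z gives the same grasp; the last joint's range is limited). The gripper opens to 94 mm and grips with 3 to 60 N. Pads are 16 mm wide; open, the fingers measure 119 mm over their backs; the gripper's body (75 mm by 177 mm) begins 78 mm behind the grasp point.
Start: joints at [1.214, 0.3, 1.521, -0, 1.321, -0.067], TCP at [157.166, 527.056, 213.446] pointing down, gripper open.
Joint ranges: [-3.03, 3.03], [-0.79, 2.21], [0.23, 2.52], [-1.04, 4.18], [0, 3.07], [-2.55, 2.55]. Speed limits (rad/s): [2.22, 2.22, 2.57, 3.14, 3.14, 3.14].

INTERFACE

Orientations are given as [roll, pitch, yaw] about the fixed x, y, z axes, in that order (R = Rz(yaw) Ry(pitch) Rx(roll)).
In Python, from cell import manip gives the robot as it stands. The module is installed in compiled form; this text tells all that it offers.
- The arm moves only by the tool send_rows, never from a script. Its argument "series" is a list that holds one entry, the list of rows, each a list of 5 numbers: the opening, from 0 (shut) to 1 (fully open), then the shift along the tool's x, y, z in mm, then the turn about the tool's z in degrees. In form: [[[gripper, dx, dy, dz, roll], ...]]. A call has 1 to 10 rows; each row is the pose to reach, as a shift and turn from the pose commanded when the call began, along the tool's axes at that moment; what a row does not reach only later rows make up. A row lasts 1/10 s, in which the tool goes at most 50 mm and 8.59 degrees, less where a joint would pass 70% of its speed; a pose out of reach is approached as far as the arm can. A call with a gripper value outside its range is refused whole. The fingers move at their own pace and stop on an object; "newtons" is the grip in N (left out, the last holds). Time passes only in rows, so rows that repeat a pose let the fingers close. It gives the time, the measured TCP pose, the force and the opening at its end, in the units of the state.
- manip.read_state(): the state, without advancing time (a new reading comes with each control period).
- manip.camera(name): name is "side" or "top"; returns a dict with "img" (480x640x3 uint8, red, green, blue), "vfov" (degrees; the focal length in pixels is half the picture's height over the tangent of half this angle, whatever the lens; pixels are square), "cx", "cy" (the principal point, pixels), "dist" ([k1, k2, p1, p2, k3] as OpenCV has them; the pictures are not rectified), "pose" (4x4, takes a point from camera to world coordinates). Camera axes: x right, y down, z forward; pixel columns grow to the right and rows downward; lengths in mm; the calibration is good to about 2 mm. A picture is of the moment at which its call begins. There is no depth.
- manip.sign_off(): hands the job in, once; it reports no verdict.
Trained networks look in a picture, given as the dict that the camera call returned (one of the last four; its "shot" number tells which), for a name from the list of things; names that differ only in an ending like _2 or _b are one class to them, and where a whole thing is asked for, a point or a joint stands for the part that bears it (a point fixed in the world has none). Each returns a list of dicts, best first, with "conf" (0 to 1); they miss things now and then, are a little off and sometimes report something else, mostly with a low value. They report only what shows in the picture. A call takes as long as a camera call. They do not tell look-alikes from the thing itself.
- manip.find_in(target, picture): "rect" ([left, top, width, height] in pixels, round what is visible of it).
- manip.silhouettes(target, picture): "pixels" (480x640 bool, what is visible of it) and "rect" ([left, top, width, height] in pixels, round what is visible of it).
The state is a dict: "clock": time; "joints": joint angles; "qd": joint speeds; "effort": joint torques, N m; "eef_pos": TCP position; "eef_rot": TCP orientation; "wrist_force": force on the tool from outside, world axes, zero at the start; "moment": the same for the moment, N m; "finger_gap": finger opening in mm.
Only numpy, scipy, OpenCV 4.12 (cv2) and the standard library are available. Lean on these libraries where they do the work, as an engineer would, in place of code of your own. Each camera call takes 0.05 s, during which the arm holds its last target. There are 200 camera calls.

## Working session

There is one attempt and no reset: what is moved stays moved. The work goes in short steps, Python scripts to look and compute and a tool call to move; the robot and the scene stay as the last step left them, time stands still between calls to the robot, and variables do not carry over. Pictures are saved under pics/ and viewed, about 8 in all and at most 12, crops included, and the job is handed in when it is done.

Besides the shell and the picture viewer there is one more tool, called after ">>>" as name(argument=value, ...), one argument or row to a line, values as JSON. send_rows: Moves the arm, as the interface text tells. Its arguments: {"type":"object","properties":{"series":{"type":"array"},"newtons":{"type":"number"}},"required":["series"]}

```bash
mkdir -p pics
cat > h.py <<'E'
import numpy as np, cv2
from cell import manip
def K(c):
    f=240/np.tan(np.radians(c["vfov"])/2); return np.array([[f,0,c["cx"]],[0,f,c["cy"]],[0,0,1.]])
def proj(c,P):
    T=np.linalg.inv(np.array(c["pose"])); r,_=cv2.Rodrigues(T[:3,:3])
    return cv2.projectPoints(np.array(P,float).reshape(-1,1,3),r,T[:3,3],K(c),np.array(c["dist"],float))[0].reshape(-1,2)
def ray(c,uv,z):
    n=cv2.undistortPoints(np.array(uv,float).reshape(-1,1,2),K(c),np.array(c["dist"],float)).reshape(-1,2)
    T=np.array(c["pose"]); d=np.c_[n,np.ones(len(n))]@T[:3,:3].T; o=T[:3,3]
    return o+d*((z-o[2])/d[:,2])[:,None]
def save(c,name,crop=None,s=1):
    im=c["img"][...,::-1]
    if crop: l,t,w,h=crop; im=im[t:t+h,l:l+w]
    cv2.imwrite("pics/"+name,cv2.resize(im,None,fx=s,fy=s,interpolation=cv2.INTER_CUBIC))
E
python3 - <<'E'
from h import *
for n in("top","side"):
    c=manip.camera(n); save(c,n+"1.png"); np.save(n+"1.npy",c,allow_pickle=True)
    print(n,np.array(c["pose"]).round(3).tolist(),c["vfov"])
    for t in("fixture","stop","plate","flap_bar","tape","driver","tray"):
        print(t,[(np.array(d["rect"]).round().tolist(),round(d["conf"],2)) for d in manip.find_in(t,c)])
print(manip.read_state())
E
```

```text
top [[-0.001, -0.996, 0.094, 475.357], [-1.0, 0.001, -0.004, -9.124], [0.004, -0.094, -0.996, 951.838], [0.0, 0.0, 0.0, 1.0]] 55.52943476428459
fixture [([239.0, 218.0, 141.0, 64.0], 0.86)]
stop [([279.0, 241.0, 9.0, 32.0], 0.78)]
plate [([297.0, 234.0, 58.0, 31.0], 0.61), ([313.0, 336.0, 35.0, 20.0], 0.56), ([408.0, 252.0, 71.0, 46.0], 0.56)]
flap_bar [([237.0, 242.0, 39.0, 37.0], 0.92)]
tape [([309.0, 155.0, 48.0, 45.0], 0.89)]
driver [([267.0, 290.0, 98.0, 26.0], 0.61)]
tray [([204.0, 158.0, 84.0, 56.0], 0.65)]
side [[0.766, -0.402, 0.502, 156.712], [-0.643, -0.504, 0.577, -506.464], [0.021, -0.765, -0.644, 653.198], [0.0, 0.0, 0.0, 1.0]] 54.55591784234242
fixture [([230.0, 198.0, 143.0, 142.0], 0.91)]
stop [([266.0, 253.0, 19.0, 22.0], 0.52)]
plate [([200.0, 334.0, 42.0, 39.0], 0.92), ([281.0, 266.0, 57.0, 43.0], 0.88), ([333.0, 351.0, 94.0, 92.0], 0.58)]
flap_bar [([238.0, 205.0, 39.0, 49.0], 0.88)]
tape [([347.0, 242.0, 48.0, 37.0], 0.83)]
driver [([214.0, 289.0, 84.0, 58.0], 0.6)]
tray [([264.0, 191.0, 83.0, 65.0], 0.98)]
{'clock': 0.8, 'joints': array([ 1.21438660e+00,  2.99924411e-01,  1.52101867e+00, -4.76825281e-06,
        1.32071791e+00, -6.65759872e-02]), 'qd': array([ 4.70261773e-04,  9.75917910e-05, -1.01517727e-03,  1.69788875e-04,
       -7.12702853e-04, -8.43329401e-04]), 'effort': array([ 1.42336252e-03, -5.31621158e+01, -3.52911329e+01,  7.09374924e-02,
        2.12932820e-02, -3.83789666e-05]), 'eef_pos': array([157.16958928, 527.04183202, 213.42427962]), 'eef_rot': array([-3.14152416e+00,  6.31715948e-08,  2.85176009e+00]), 'wrist_force': array([ 0.70515819,  0.03135106, -0.17525576]), 'moment': array([-0.01435872,  0.04352914, -0.02604843]), 'finger_gap': 93.73082900396251}
```

View crops.

Run:
```python
from h import *
a=np.load("top1.npy",allow_pickle=True).item(); b=np.load("side1.npy",allow_pickle=True).item()
save(a,"topc.png",(200,145,290,220),2.7); save(b,"sidec.png",(190,180,260,195),3)
```

```text
(no output)
```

View pics/topc.png

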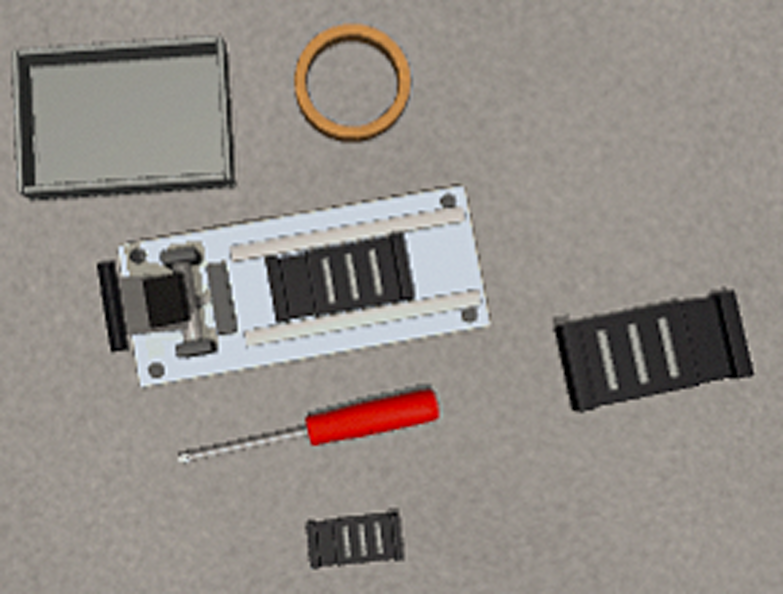

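View pics/sidec.png

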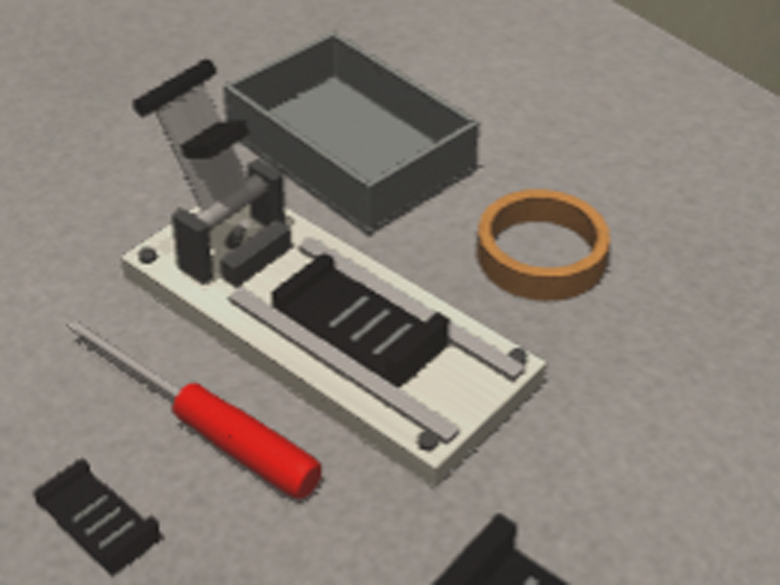

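Run:
```python
from h import *
a=np.load("top1.npy",allow_pickle=True).item(); b=np.load("side1.npy",allow_pickle=True).item()
t=lambda p:np.array(p,float)/2.7+[200,145]-.3
s=lambda p:np.array(p,float)/3+[190,180]-.3
C=ray(a,t([(121,243),(463,185),(490,325),(143,386)]),20); D=ray(b,s([(122,262),(545,367),(435,472)]),20)
print("corners top",C.round(),"side",D.round())
print(np.linalg.norm(np.diff(C,axis=0),axis=1))
d=(C[0]-C[1]+C[3]-C[2]); yaw=np.arctan2(d[1],d[0]); print("yaw",yaw, "C",C.mean(0))
# rails mid
R=ray(a,t([(232,252),(464,214),(247,338),(479,297)]),26); print("rails",R.round(1).tolist())
u=np.array([np.cos(yaw),np.sin(yaw),0]); v=np.array([-u[1],u[0],0])
o=C.mean(0)
def loc(P): return np.c_[(P-o)@u,(P-o)@v].round(1).tolist()
print("rail loc",loc(R))
print("rear wall top z44",loc(ray(a,t([(404,235),(413,300)]),44)), "side",loc(ray(b,s([(447,318)]),44)),loc(ray(b,s([(400,385)]),20)))
print("plate front lip top z36",loc(ray(a,t([(267,257),(278,322)]),36)))
print("stop near top z38",loc(ray(a,t([(229,263),(237,331)]),38)),"side",loc(ray(b,s([(290,232),(226,266)]),38)))
T=lambda x,y,z:o*[1,1,0]+u*x+v*y+[0,0,z]
print("bar z~132: top",loc(ray(a,t([(98,262),(116,262),(113,350),(128,347)]),131.6)),"side",loc(ray(b,s([(212,68),(137,104)]),131.6)))
```

```text
corners top [[ 574.  141.   20.]
 [ 619. -120.   20.]
 [ 512. -139.   20.]
 [ 466.  123.   20.]] side [[ 462.  122.   20.]
 [ 614. -121.   20.]
 [ 509. -140.   20.]]
[264.81648707 108.82095411 266.12845436]
yaw 1.7411501158322602 C [542.73691669   1.36427138  20.        ]
rails [[566.8, 56.2, 26.0], [595.6, -119.6, 26.0], [501.9, 44.6, 26.0], [532.6, -130.2, 26.0]]
rail loc [[49.9, -33.1], [-128.2, -31.6], [49.5, 32.9], [-127.9, 32.3]]
rear wall top z44 [[-78.9, -21.8], [-76.9, 26.9]] side [[-75.6, -23.6]] [[-75.7, 20.4]]
plate front lip top z36 [[24.2, -23.8], [24.3, 25.5]]
stop near top z38 [[52.9, -24.0], [55.3, 27.0]] side [[55.9, -21.9], [63.8, 29.0]]
bar z~132: top [[133.9, -30.2], [122.0, -28.1], [133.1, 29.6], [123.0, 29.3]] side [[128.7, -29.6], [135.1, 28.7]]
```

The plates: one in the channel at top (326,250), a small one at (330,346) and a large one at (443,275), both loose on the bench. The one in the channel is about 50 mm wide and 102 mm long by my measurement, so it is the one meant, and the crops above confirm it. The fixture's x axis is at yaw 1.741 rad. The plate's front is about 28 mm short of the stop.

>>> send_rows(
  series=[
    [[0,-35,-30,0,6.37],[0,-70,-60,0,12.74],[0,-105,-90,0,19.1],[0,-140,-120,0,25.5],[0,-175,-150,0,31.85],[0,-210,-180,0,38.2],[0,-245,-210,0,44.6],[0,-280,-240,0,51],[0,-315,-270,0,57.3],[0,-350,-300,0,63.7]],
  ],
  newtons=20,
)

```text
clock: 1.8
eef_pos: [407.6, 137.8, 213.7]
eef_rot: [3.141, -0.0, 1.735]
wrist_force: [0.9, 1.4, 0.6]
finger_gap: 17.2
```

>>> send_rows(
  series=[
    [[0,-38,16,0,0],[0,-77,32,0,0],[0,-115,47,0,0],[0,-154,63,0,0],[0,-192,79,0,0],[0,-231,95,10,0],[0,-255,105,25,0],[0,-269,111,50,0],[0,-269,111,75,0],[0,-269,111,90,0]],
  ],
)

```text
clock: 2.8
eef_pos: [561.0, -107.3, 121.3]
eef_rot: [-3.139, -0.001, 1.739]
wrist_force: [-0.0, -0.4, -0.6]
finger_gap: 0.2
```

Run:
```python
from h import *
s=manip.read_state(); print(s["eef_pos"],s["eef_rot"],s["wrist_force"],s["finger_gap"])
c=manip.camera("side"); save(c,"s2.png",(190,140,260,195),3)
o=np.array([542.7,1.4]);yaw=1.741;u=np.array([np.cos(yaw),np.sin(yaw)]);d=s["eef_pos"][:2]-o
print("local",d@u,d@[-u[1],u[0]])
```

```text
[ 560.98110637 -107.29059068  121.25600777] [-3.13944951e+00 -9.33841907e-04  1.73918683e+00] [-0.03187873 -0.36291207 -0.64134734] 0.18613531894376592
local -110.21655316003734 0.39339765363934337
```

View pics/s2.png

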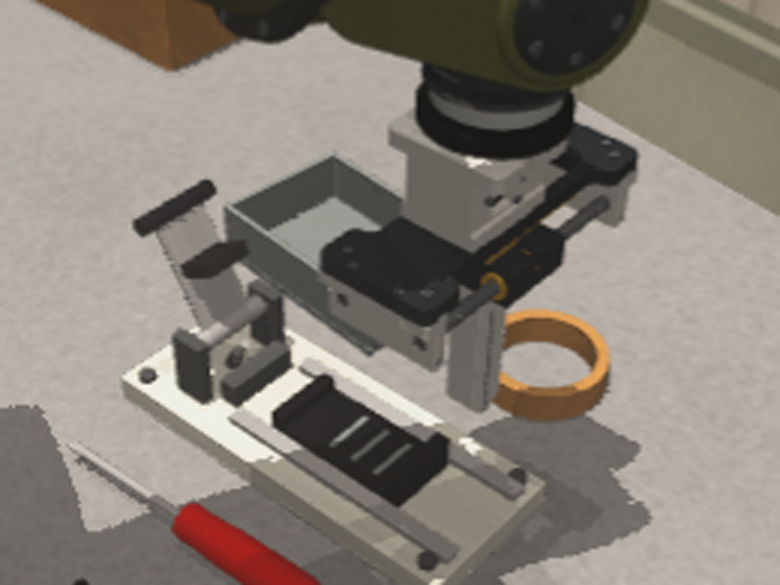

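The closed fingers (crop 475,400) are above the open channel, behind the plate's rear wall (crop 430,450). I'll lower them now.

>>> send_rows(
  series=[
    [[0,0,0,20,0],[0,0,0,40,0],[0,0,0,60,0],[0,0,0,75,0],[0,0,0,83,0],[0,0,0,86,0],[0,0,0,86,0],[0,0,0,86,0]],
  ],
)

```text
clock: 3.65
eef_pos: [562.0, -107.0, 38.3]
eef_rot: [3.141, 0.0, 1.74]
wrist_force: [0.0, -0.2, -0.5]
finger_gap: 0.4
```

>>> send_rows(
  series=[
    [[0,2,0,0,0],[0,4,0,0,0],[0,6,0,0,0],[0,8,0,0,0],[0,10,0,0,0],[0,12,0,0,0],[0,14,0,0,0],[0,16,0,0,0],[0,18,0,0,0],[0,18,0,0,0]],
  ],
)

```text
clock: 4.65
eef_pos: [558.5, -88.9, 37.4]
eef_rot: [-3.142, -0.0, 1.74]
wrist_force: [-0.5, 0.3, 0.9]
finger_gap: 0.3
```

>>> send_rows(
  series=[
    [[0,1.6,0,0,0],[0,3.2,0,0,0],[0,4.8,0,0,0],[0,6.4,0,0,0],[0,8,0,0,0],[0,9.6,0,0,0],[0,11.2,0,0,0],[0,12.8,0,0,0],[0,14.4,0,0,0],[0,16,0,0,0]],
  ],
)

```text
clock: 5.65
eef_pos: [555.8, -73.3, 37.4]
eef_rot: [3.142, -0.0, 1.74]
wrist_force: [0.6, -0.3, -0.4]
finger_gap: 0.6
```

>>> send_rows(
  series=[
    [[0,0.7,0,0,0],[0,1.4,0,0,0],[0,2.1,0,0,0],[0,2.8,0,0,0],[0,3.5,0,0,0],[0,4.2,0,0,0],[0,5,0,0,0]],
  ],
)

```text
clock: 6.35
eef_pos: [555.0, -68.4, 37.5]
eef_rot: [-3.142, 0.0, 1.74]
wrist_force: [0.2, -0.4, -0.8]
finger_gap: 0.2
```

Run:
```python
from h import *
c=manip.camera("side"); save(c,"s3.png",(220,200,200,150),4)
f=[]
for _ in range(3): manip.camera("top"); f.append(manip.read_state()["wrist_force"])
print(np.mean(f,0))
```

```text
[ 0.3487324  -0.28995904 -0.26828811]
```

View pics/s3.png

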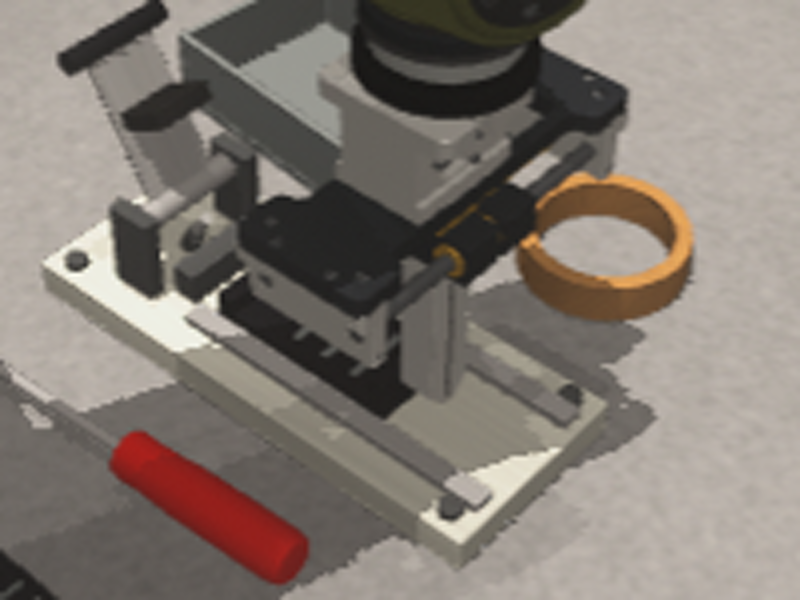

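The finger (crop 430,390) is touching the plate's rear, and the plate has moved: its rear corner is now at crop (390,415). Sliding friction is under 1 N, about the sensor noise. I'll carry on slowly.

>>> send_rows(
  series=[
    [[0,0.6,0,0,0],[0,1.2,0,0,0],[0,1.8,0,0,0],[0,2.4,0,0,0],[0,3,0,0,0],[0,3.6,0,0,0],[0,4.2,0,0,0],[0,4.8,0,0,0],[0,5.4,0,0,0],[0,6,0,0,0]],
  ],
)

```text
clock: 7.55
eef_pos: [554.0, -62.5, 37.5]
eef_rot: [3.142, 0.0, 1.74]
wrist_force: [0.3, -1.0, -0.3]
finger_gap: 0.4
```

>>> send_rows(
  series=[
    [[0,0.4,0,0,0],[0,0.8,0,0,0],[0,1.2,0,0,0],[0,1.5,0,0,0]],
  ],
)

```text
clock: 7.95
eef_pos: [553.7, -61.1, 37.5]
eef_rot: [3.142, 0.0, 1.74]
wrist_force: [-0.0, -1.2, 0.9]
finger_gap: 0.3
```

>>> send_rows(
  series=[
    [[0,0.4,0,0,0],[0,0.8,0,0,0],[0,1,0,0,0]],
  ],
)

```text
clock: 8.25
eef_pos: [553.6, -60.1, 37.5]
eef_rot: [3.142, 0.0, 1.74]
wrist_force: [-0.1, -0.5, 0.5]
finger_gap: 0.2
```

>>> send_rows(
  series=[
    [[0,0.4,0,0,0],[0,0.8,0,0,0],[0,1,0,0,0]],
  ],
)

```text
clock: 8.55
eef_pos: [553.4, -59.1, 37.5]
eef_rot: [3.142, 0.0, 1.74]
wrist_force: [0.2, -1.8, 0.7]
finger_gap: 0.3
```

>>> send_rows(
  series=[
    [[0,0.3,0,0,0],[0,0.6,0,0,0]],
  ],
)

```text
clock: 8.75
eef_pos: [553.3, -58.5, 37.5]
eef_rot: [3.142, 0.0, 1.74]
wrist_force: [0.2, -0.5, 0.1]
finger_gap: 0.1
```

>>> send_rows(
  series=[
    [[0,0.3,0,0,0],[0,0.6,0,0,0],[0,0.8,0,0,0]],
  ],
)

```text
clock: 9.05
eef_pos: [553.1, -57.7, 37.5]
eef_rot: [-3.142, -0.0, 1.74]
wrist_force: [-0.4, -1.3, 0.2]
finger_gap: 0.3
```

Run:
```python
from h import *
c=manip.camera("top")
for t in("plate","stop"): print(t,[(np.array(d["rect"]).round(1).tolist(),round(d["conf"],2)) for d in manip.find_in(t,c)])
print(manip.read_state()["wrist_force"])
c=manip.camera("side"); save(c,"s4.png",(240,225,120,90),6)
```

```text
plate [([287.2, 241.2, 39.2, 23.9], 0.93), ([408.1, 254.3, 70.4, 42.1], 0.6)]
stop [([274.8, 242.7, 11.8, 25.6], 0.52)]
[-0.39018624 -1.91637537 -0.07102696]
```

View pics/s4.png

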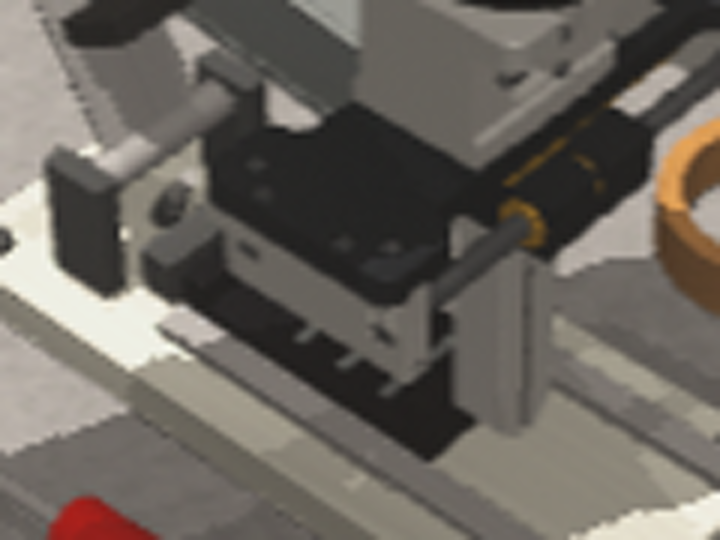

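The plate's front (crop 195,285) is now close to the stop block (crop 185,255). From here I'll go in sub-millimetre steps.

>>> send_rows(
  series=[
    [[0,0.3,0,0,0],[0,0.6,0,0,0],[0,0.6,0,0,0]],
  ],
)

```text
clock: 9.55
eef_pos: [553.0, -57.1, 37.4]
eef_rot: [-3.142, -0.0, 1.74]
wrist_force: [0.4, -0.9, 1.5]
finger_gap: 0.4
```

>>> send_rows(
  series=[
    [[0,0.2,0,0,0],[0,0.4,0,0,0],[0,0.4,0,0,0]],
  ],
)

```text
clock: 9.85
eef_pos: [553.0, -56.7, 37.5]
eef_rot: [3.142, 0.0, 1.74]
wrist_force: [0.9, -2.1, 1.6]
finger_gap: 0.4
```

>>> send_rows(
  series=[
    [[0,0.3,0,0,0],[0,0.6,0,0,0],[0,0.6,0,0,0]],
  ],
)

```text
clock: 10.15
eef_pos: [552.9, -56.1, 37.4]
eef_rot: [-3.142, -0.0, 1.74]
wrist_force: [0.2, -2.2, 0.5]
finger_gap: 0.3
```

>>> send_rows(
  series=[
    [[0,0.2,0,0,0],[0,0.4,0,0,0],[0,0.4,0,0,0]],
  ],
)

```text
clock: 10.45
eef_pos: [552.8, -55.7, 37.4]
eef_rot: [3.142, -0.0, 1.74]
wrist_force: [-0.6, -0.2, 0.5]
finger_gap: 0.6
```

>>> send_rows(
  series=[
    [[0,0.3,0,0,0],[0,0.6,0,0,0],[0,0.6,0,0,0]],
  ],
)

```text
clock: 10.75
eef_pos: [552.7, -55.1, 37.4]
eef_rot: [-3.142, -0.0, 1.74]
wrist_force: [-0.1, -1.9, -0.2]
finger_gap: 0.5
```

>>> send_rows(
  series=[
    [[0,0.2,0,0,0],[0,0.4,0,0,0],[0,0.4,0,0,0]],
  ],
)

```text
clock: 11.05
eef_pos: [552.6, -54.8, 37.4]
eef_rot: [-3.142, -0.0, 1.74]
wrist_force: [0.1, -0.3, 0.1]
finger_gap: 0.4
```

>>> send_rows(
  series=[
    [[0,0.3,0,0,0],[0,0.6,0,0,0],[0,0.6,0,0,0]],
  ],
)

```text
clock: 11.35
eef_pos: [552.8, -54.6, 37.5]
eef_rot: [3.141, 0.001, 1.74]
wrist_force: [1.6, -5.3, 0.7]
finger_gap: 0.3
```

>>> send_rows(
  series=[
    [[0,0.2,0,0,0],[0,0.4,0,0,0],[0,0.4,0,0,0]],
  ],
)

```text
clock: 11.65
eef_pos: [552.8, -54.5, 37.6]
eef_rot: [3.141, 0.001, 1.74]
wrist_force: [3.0, -7.4, -0.1]
finger_gap: 0.6
```

The plate is home: the position has stalled at about 7.5 N. I'll back off and lift.

Next, find the flap.

>>> send_rows(
  series=[
    [[0,-1,0,0,0],[0,-3,0,0,0],[0,-8,0,0,0],[0,-16,0,0,0],[0,-24,0,0,0],[0,-24,0,-20,0],[0,-24,0,-50,0],[0,-24,0,-85,0],[0,-24,0,-125,0],[0,-24,0,-165,0]],
  ],
)

```text
clock: 12.65
eef_pos: [556.3, -78.0, 204.0]
eef_rot: [-3.141, -0.0, 1.74]
wrist_force: [0.7, 0.7, 0.2]
finger_gap: 0.4
```

Run:
```python
from h import *
c=manip.camera("side"); s=manip.read_state(); print(s["eef_pos"],s["eef_rot"],s["wrist_force"])
save(c,"s5.png",(220,195,160,120),5)
```

```text
[558.36737919 -78.36840605 211.08973495] [3.13321122 0.00323717 1.73971346] [ 0.6067446  -0.4599345   6.41561907]
```

View pics/s5.png

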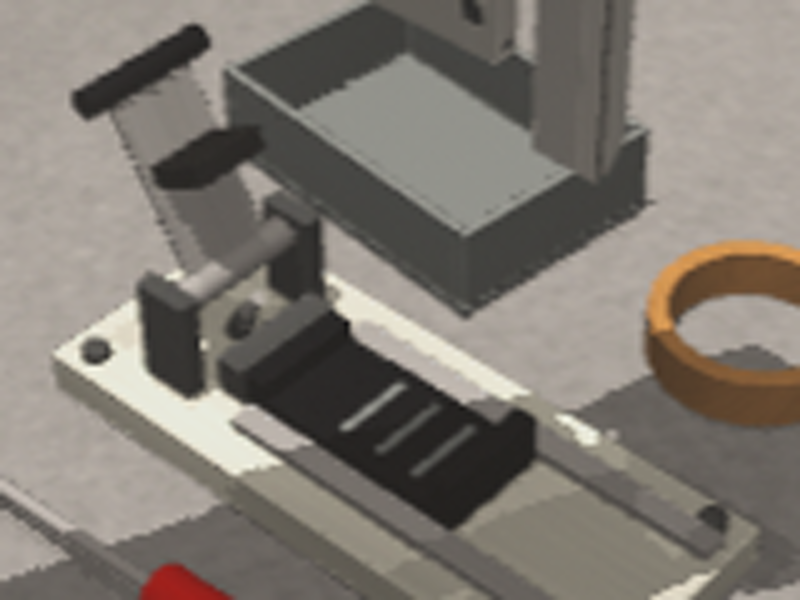

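The plate's front lip now touches the stop (crop 300,330), and the flap is still open with its bar at crop (140,70). I'll move above and behind the flap, then come down.

>>> send_rows(
  series=[
    [[0,15,0,0,0],[0,45,0,0,0],[0,80,0,0,0],[0,115,0,0,0],[0,150,0,0,0],[0,185,0,0,0],[0,215,0,0,0],[0,235,0,0,0],[0,244,0,0,0],[0,244,0,0,0]],
  ],
)

```text
clock: 13.7
eef_pos: [514.9, 163.7, 201.4]
eef_rot: [-3.14, 0.0, 1.741]
wrist_force: [0.7, 0.1, -0.3]
finger_gap: 0.4
```

>>> send_rows(
  series=[
    [[0,0,0,10,0],[0,0,0,25,0],[0,0,0,40,0],[0,0,0,53,0],[0,0,0,62,0],[0,0,0,65,0],[0,0,0,65,0],[0,0,0,65,0]],
  ],
)

```text
clock: 14.5
eef_pos: [515.7, 163.1, 138.0]
eef_rot: [3.141, -0.0, 1.74]
wrist_force: [-0.0, 0.2, -0.7]
finger_gap: 0.4
```

Run:
```python
from h import *
c=manip.camera("side"); s=manip.read_state(); print(s["eef_pos"],s["eef_rot"],s["wrist_force"])
d=s["eef_pos"][:2]-[542.7,1.4]; u=np.array([np.cos(1.741),np.sin(1.741)]); print(d@u, d@[-u[1],u[0]])
save(c,"s6.png",(200,130,200,150),4)
```

```text
[515.70724706 163.1290305  138.01858681] [ 3.14063065e+00 -3.13998175e-05  1.74008225e+00] [ 0.12354084 -0.05287483 -0.2826343 ]
163.964208384848 -0.7914463145663702
```

View pics/s6.png

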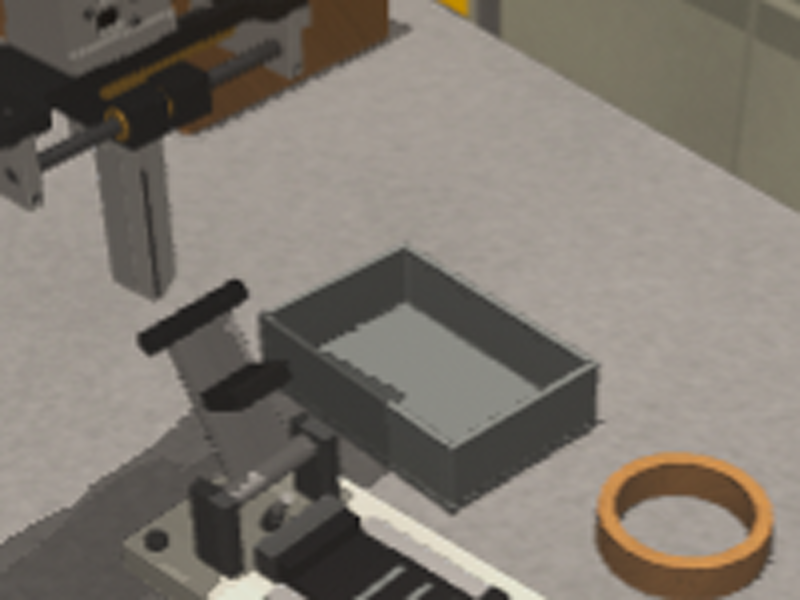

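The fingertips (crop 150,295) are behind the bar (crop 192,315), centred on it and at its height. I'll pull gently along the bar's arc.

>>> send_rows(
  series=[
    [[0,-6,0,1,0],[0,-12,0,2,0],[0,-16,0,3,0],[0,-19,0,3,0],[0,-22,0,3,0],[0,-25,0,2.5,0],[0,-28,0,1,0],[0,-31,0,0,0],[0,-34,0,-1.5,0],[0,-37,0,-3,0]],
  ],
)

```text
clock: 15.55
eef_pos: [522.1, 127.2, 141.2]
eef_rot: [3.14, -0.001, 1.74]
wrist_force: [0.8, 5.4, 1.6]
finger_gap: 0.4
```

>>> send_rows(
  series=[
    [[0,-4,0,-1.5,0],[0,-8,0,-2.5,0],[0,-12,0,-3.5,0],[0,-16,0,-4.2,0],[0,-20,0,-4.7,0],[0,-24,0,-5,0],[0,-28,0,-5.2,0],[0,-32,0,-5.2,0],[0,-36,0,-5,0],[0,-40,0,-4.5,0]],
  ],
)

```text
clock: 16.55
eef_pos: [528.4, 86.7, 144.8]
eef_rot: [-3.141, 0.0, 1.74]
wrist_force: [0.5, 2.8, 2.1]
finger_gap: 0.6
```

>>> send_rows(
  series=[
    [[0,-3,0,0.3,0],[0,-6,0,0.8,0],[0,-9,0,1.5,0],[0,-12,0,2.3,0],[0,-15,0,3.2,0],[0,-18,0,4.2,0],[0,-20,0,5,0],[0,-22,0,5.8,0],[0,-24,0,6.5,0],[0,-26,0,7.3,0]],
  ],
)

```text
clock: 17.55
eef_pos: [532.8, 61.4, 137.6]
eef_rot: [3.142, 0.0, 1.74]
wrist_force: [0.3, 1.0, 0.3]
finger_gap: 0.5
```

>>> send_rows(
  series=[
    [[0,-2,0,0.9,0],[0,-4,0,1.8,0],[0,-6,0,2.8,0],[0,-8,0,3.8,0],[0,-10,0,4.8,0],[0,-10,0,4.8,0]],
  ],
)

```text
clock: 18.15
eef_pos: [534.4, 51.5, 132.7]
eef_rot: [-3.141, -0.0, 1.74]
wrist_force: [0.3, 0.4, 0.0]
finger_gap: 0.6
```

Run:
```python
from h import *
c=manip.camera("side"); s=manip.read_state(); print(s["eef_pos"],s["wrist_force"])
save(c,"s7.png",(200,140,200,150),4)
```

```text
[534.4430584   51.59741095 132.77268391] [-0.21016071  0.40984723  0.38735006]
```

View pics/s7.png

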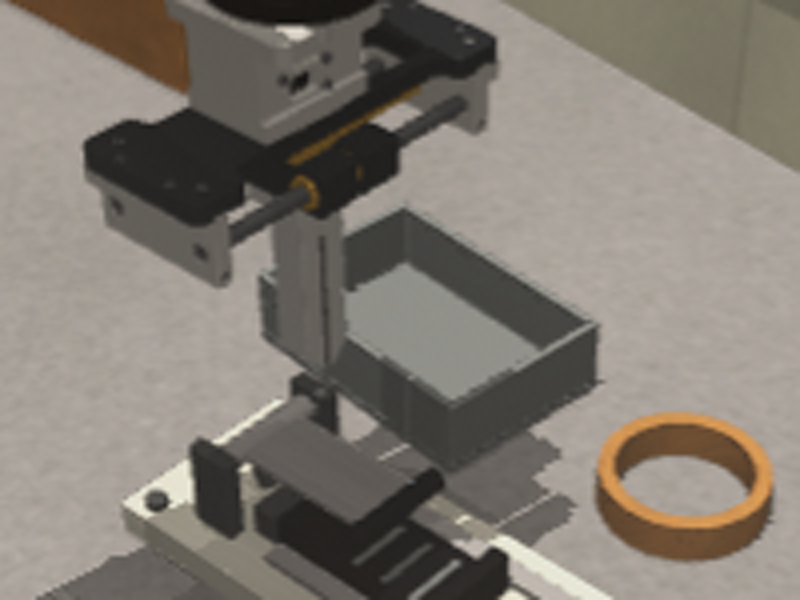

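The flap has tipped over and is closing by itself; its bar is at crop (400,500). I'll lift clear, wait and check that it shuts fully.

>>> send_rows(
  series=[
    [[0,0,0,-10,0],[0,5,0,-30,0],[0,15,0,-55,0],[0,35,0,-80,0],[0,65,0,-100,0],[0,100,0,-110,0],[0,130,0,-110,0],[0,150,0,-110,0],[0,160,0,-110,0],[0,160,0,-110,0]],
  ],
)

```text
clock: 19.2
eef_pos: [507.3, 210.1, 243.3]
eef_rot: [3.141, -0.0, 1.741]
wrist_force: [-0.1, -1.1, -0.4]
finger_gap: 0.4
```

>>> send_rows(
  series=[
    [[0,0,0,0,0],[0,0,0,0,0],[0,0,0,0,0],[0,0,0,0,0],[0,0,0,0,0],[0,0,0,0,0],[0,0,0,0,0],[0,0,0,0,0],[0,0,0,0,0],[0,0,0,0,0]],
  ],
)

```text
clock: 20.2
eef_pos: [507.5, 209.4, 242.8]
eef_rot: [-3.142, 0.0, 1.74]
wrist_force: [0.2, -0.1, -0.5]
finger_gap: 0.1
```

Run:
```python
from h import *
c=manip.camera("side"); save(c,"s8.png",(220,220,140,105),5.5)
o=np.array([542.7,1.4]);u=np.array([np.cos(1.741),np.sin(1.741)]);v=np.array([-u[1],u[0]])
for th in(1.9,2.09):
  P=[[*(o+u*(84.5+85*np.sin(.52-th))+v*y),58+85*np.cos(.52-th)] for y in(-30,30)]
  print(th,((proj(c,P)-[220,220])*5.5).round().tolist())
for t in("flap_bar","plate","tape","driver","tray"): print(t,[(np.array(d["rect"]).round(1).tolist(),round(d["conf"],2)) for d in manip.find_in(t,c)])
print(manip.read_state()["wrist_force"])
```

```text
1.9 [[494.0, 184.0], [373.0, 274.0]]
2.09 [[497.0, 221.0], [378.0, 311.0]]
flap_bar [([254.2, 242.2, 59.3, 32.6], 0.71)]
plate [([201.4, 333.9, 41.0, 38.9], 0.98), ([268.5, 267.3, 56.9, 33.3], 0.96), ([331.4, 352.1, 98.1, 88.1], 0.75)]
tape [([350.5, 243.7, 45.5, 33.5], 0.9), ([215.5, 288.6, 82.3, 58.6], 0.33)]
driver [([216.7, 289.5, 81.1, 58.2], 0.63)]
tray [([264.7, 191.5, 81.6, 65.4], 0.79)]
[1.04774456 0.36458852 0.22893597]
```

View pics/s8.png

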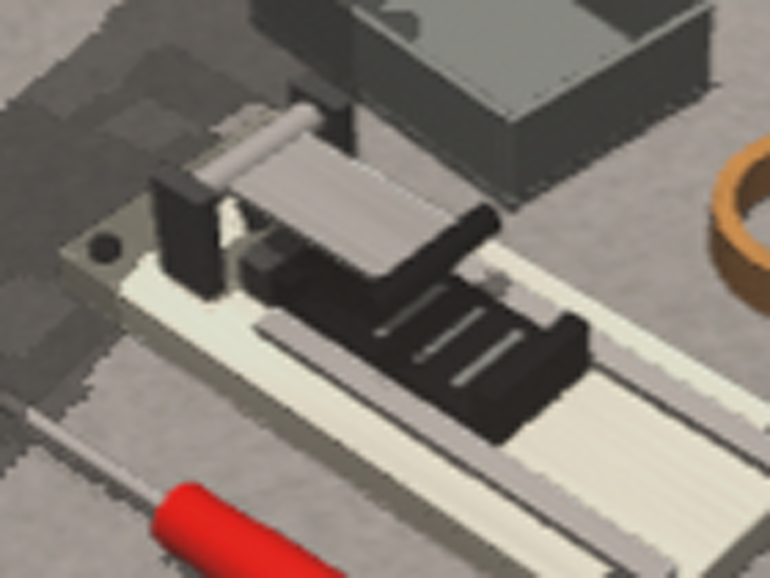

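Run:
```python
from h import *
c=manip.camera("side")
o=np.array([542.7,1.4]);u=np.array([np.cos(1.741),np.sin(1.741)]);v=np.array([-u[1],u[0]])
W=lambda x,y,z:[*(o+u*x+v*y),z]
im=cv2.resize(c["img"][210:300,230:330,::-1].copy(),None,fx=8,fy=8,interpolation=cv2.INTER_CUBIC)
q=lambda P:((proj(c,P)-[230,210]+.5)*8).astype(int)
def L(P,col): 
  a,b=q(P); cv2.line(im,tuple(map(int,a)),tuple(map(int,b)),col,1)
L([W(84.5,-27,58),W(84.5,27,58)],(0,255,0))
for th,col in((1.9,(0,0,255)),(2.09,(0,255,0))):
  x=84.5+85*np.sin(.52-th);z=58+85*np.cos(.52-th); L([W(x,-30,z),W(x,30,z)],col)
L([W(-48.9,-25,44),W(-48.9,25,44)],(255,255,0))
cv2.imwrite("pics/s9.png",im)
```

```text
(no output)
```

View pics/s9.png

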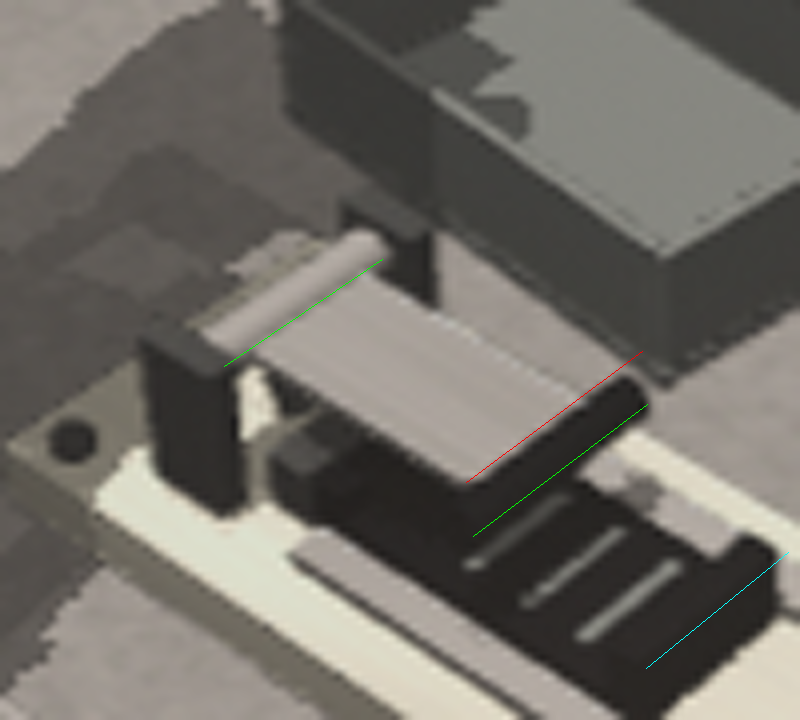

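The model's hinge line and its 2.09 rad bar line are both about 15 px low by the same amount. With that offset removed, the flap is at its shut stop and not at 1.9 (on the lip). I'm handing in.

```bash
python3 -c "
from cell import manip
print(manip.read_state()['clock']); print(manip.sign_off())"
```

```text
20.55
the job is handed in; nothing more can be done
None
```

The plate is home against the end stop, the flap is shut on it, and the job is handed in at 20.6 s of the 54 s allowed.

- **Plate:** I pushed it with the closed fingers until the position stalled and the force rose to about 8 N, the top of the 2 to 8 N range. I then backed off. Force was only read at the end of each short move, so a brief higher peak could have gone unseen.
- **Flap:** I pulled the bar gently over from behind, with a highest reading of 5.4 N falling to about 1 N near the snap point. The spring then shut it alone.
- **Last checks:** The flap's image position matches the shut stop (2.09 rad), not the lip (1.9). This allows for a uniform offset of about 15 px in an enlarged (8x) view, which I put down to calibration and my pose estimate. The gripper is clear of everything and the plate is still in place. The tape, driver and tray were re-detected where they started, within a few pixels.

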